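Deal out the stacked order tubs

TASK

Take the stack of four food tubs apart from the top down and set each tub straight into the shallow tray whose floor has the colour of its lid, lying flat on the tray's floor, inside the rim. Keep the tubs level and set them down gently, without dropping them; leave the amber jar and the white bowl where they are.

Things in the scene. Friction and masses are not known exactly. Their poses are not given: they have to be found in the camera images.
- tub_green_mid (a point): Closed food tub, white with a green lid: a plain upright-sided block 130 mm long (its x axis), 46 mm wide (its y axis), 44 mm high (z up), about 0.25 kg. The point is its centre, half-way up (22 mm above its underside). Turning it half round makes no difference. At the start it is the top (fourth) of a stack of four tubs standing on the table, each turned about 45 degrees from the one below so that its lid's ends show from above; grasp it across its 46 mm width.
- tub_red_mid (a point): Closed food tub, white with a red lid: a plain upright-sided block 130 mm long (its x axis), 46 mm wide (its y axis), 44 mm high (z up), about 0.25 kg. The point is its centre, half-way up (22 mm above its underside). Turning it half round makes no difference. At the start it is the third from the bottom of a stack of four tubs standing on the table, each turned about 45 degrees from the one below so that its lid's ends show from above; grasp it across its 46 mm width.
- tub_blue_mid (a point): Closed food tub, white with a blue lid: a plain upright-sided block 130 mm long (its x axis), 46 mm wide (its y axis), 44 mm high (z up), about 0.25 kg. The point is its centre, half-way up (22 mm above its underside). Turning it half round makes no difference. At the start it is the second from the bottom of a stack of four tubs standing on the table, each turned about 45 degrees from the one below so that its lid's ends show from above; grasp it across its 46 mm width.
- tub_yellow_mid (a point): Closed food tub, white with a yellow lid: a plain upright-sided block 130 mm long (its x axis), 46 mm wide (its y axis), 44 mm high (z up), about 0.25 kg. The point is its centre, half-way up (22 mm above its underside). Turning it half round makes no difference. At the start it is the lowest of a stack of four tubs standing on the table, each turned about 45 degrees from the one below so that its lid's ends show from above; grasp it across its 46 mm width.
- tray_green: Shallow steel tray with a green floor, fixed to the table, 164 mm long (x axis) by 82 mm wide (y axis) outside, 8 mm high; the rim is 4 mm thick, so the inside is 156 by 74 mm, and its floor lies 3 mm above the table. Origin: centre of its underside, at table height; z up.
- tray_red: Shallow steel tray with a red floor, fixed to the table, 164 mm long (x axis) by 82 mm wide (y axis) outside, 8 mm high; the rim is 4 mm thick, so the inside is 156 by 74 mm, and its floor lies 3 mm above the table. Origin: centre of its underside, at table height; z up.
- tray_blue: Shallow steel tray with a blue floor, fixed to the table, 164 mm long (x axis) by 82 mm wide (y axis) outside, 8 mm high; the rim is 4 mm thick, so the inside is 156 by 74 mm, and its floor lies 3 mm above the table. Origin: centre of its underside, at table height; z up.
- tray_yellow: Shallow steel tray with a yellow floor, fixed to the table, 164 mm long (x axis) by 82 mm wide (y axis) outside, 8 mm high; the rim is 4 mm thick, so the inside is 156 by 74 mm, and its floor lies 3 mm above the table. Origin: centre of its underside, at table height; z up.
- sauce_jar: Bystander: loose amber jar with a dark cap, 60 mm across, 85 mm high. Origin: centre of its underside.
- ramekin: Bystander: loose white ceramic bowl, 80 mm across, 42 mm high. Origin: centre of its underside.
Things that resemble listed ones, but are neither listed nor needed, are in the scene too. What is shaped like the part that bears tub_blue_mid but purple is not meant. Leave any purple look-alike of the part that bears tub_red_mid alone.

How it is judged:
By the outcome, as a careful person would: the job done as asked, in the order asked, and still so for the second after the job is handed in, with the robot touching nothing.
It also fails if it takes over 115 s, if anything falls off the work surface, if the arm or the gripper's body presses on something with over 40 N, if the wrist force passes 120 N, or if a joint passes its speed limit or range.

ROBOT

A 7-joint arm with a two-finger parallel gripper is mounted at the origin on the work surface. World frame = base frame: x ahead of the robot, y to its left, z up, the work surface at z = 0. Lengths are in m, angles in rad, forces in N, time in s.
With the tool pointing down it reaches from about 0.425 to 0.8 m from the base axis. Payload 8.3 kg.
Tool frame: the origin (TCP) lies between the finger pads; the fingertips stand 11 mm ahead of it and the grasp point (between the pads) lies 8 mm behind it; z points along the fingers, y is the direction in which the jaws open and shut (so a half turn about z gives the same grasp; the last joint's range is limited). The gripper opens to 85 mm and grips with 20 to 120 N. Pads are 22 mm wide; open, the fingers measure 114 mm over their backs; the gripper's body (76 mm by 85 mm) begins 54 mm behind the grasp point. The pads swing forward as they close: fully open they stand 13 mm farther back than shut.
Start: joints at [1.12, 0.383, 0.016, 1.37, -0.006, 1.388, -0.046], TCP at [0.236, -0.579, 0.242] pointing down, gripper open.
Joint ranges: [-2.95, 2.95], [-0.25, 2.06], [-1.52, 1.56], [0.18, 2.33], [-1.44, 4.58], [0.02, 2.06], [-3.01, 3.01]. Speed limits (rad/s): [2.39, 2.39, 3.01, 3.01, 3.14, 3.14, 3.14].

INTERFACE

Orientations are given as a 3x3 rotation matrix whose columns are the frame's x, y, z axes.
In Python, from rig import ctrl gives the robot as it stands. The module is installed in compiled form; this text tells all that it offers.
- The arm moves only by the tool arm_command, never from a script. Its argument "targets" is a list of rows, each a list of 6 numbers: the shift along the world's x, y, z in cm, then the turn, a rotation vector about the world's x, y, z in rad. In form: [[x, y, z, rx, ry, rz], ...]. A call has 1 to 12 rows; each row is the pose to reach, as a shift and turn from the pose measured when the call began; what a row does not reach only later rows make up. A row lasts 1/12 s, in which the tool goes at most 41.7 mm and 7.16 degrees, less where a joint would pass 70% of its speed; a pose out of reach is approached as far as the arm can. A call with a gripper value outside its range is refused whole. "gripper" is the opening, from 0 (shut) to 1 (fully open), set as the call begins (left out, the last holds). The fingers move at their own pace and stop on an object; "newtons" is the grip in N (left out, the last holds). Time passes only in rows, so rows that repeat a pose let the fingers close. It gives the time, the measured TCP pose, the force and the opening at its end, in the units of the state.
- ctrl.get_state(): the state, without advancing time (a new reading comes with each control period).
- ctrl.snapshot(name): name is "scene" or "side" or "wrist"; returns a dict with "img" (400x640x3 uint8, red, green, blue), "camera_matrix" (3x3 intrinsics, pixels), "dist_coeffs" ([k1, k2, p1, p2, k3] as OpenCV has them; the pictures are not rectified), "camera_from_world" (4x4, takes a point from world to camera coordinates); the wrist camera has in their place "hand_eye" (4x4, takes a point from camera to tool coordinates, whose origin is the TCP and whose axes are the flange's). Camera axes: x right, y up, looking along -z (the intrinsics and any distortion apply to the point x, -y, -z); pixel columns grow to the right and rows downward; lengths in m; the calibration is good to about 2 mm. A picture is of the moment at which its call begins: read the wrist's pose just before it. There is no depth.
- ctrl.hand_in(): hands the job in, once; it reports no verdict.
The state is a dict: "clock": time; "joints": joint angles; "joint_velocities": joint speeds; "tau": joint torques, N m; "tcp_pos": TCP position; "tcp_rot": TCP orientation; "ft_force": force on the tool from outside, world axes, zero at the start; "moment": the same for the moment, N m; "width": finger opening in m.
Only numpy, scipy, OpenCV 4.12 (cv2) and the standard library are available. Lean on these libraries where they do the work, as an engineer would, in place of code of your own. Each camera call takes 0.05 s, during which the arm holds its last target. There are 200 camera calls.

## Working session

There is one attempt and no reset: what is moved stays moved. The work goes in short steps, Python scripts to look and compute and a tool call to move; the robot and the scene stay as the last step left them, time stands still between calls to the robot, and variables do not carry over. Pictures are saved under pics/ and viewed, about 12 in all and at most 16, crops included, and the job is handed in when it is done.

Besides the shell and the picture viewer there is one more tool, called after "Request:" as name([rows], argument=value, ...), one row to a line, values as JSON. arm_command: Moves the arm, as the interface text tells. Its arguments: {"type":"object","properties":{"targets":{"type":"array"},"gripper":{"type":"number"},"newtons":{"type":"number"}},"required":["targets"]}

```bash
mkdir -p pics
python3 - <<'E'
from rig import ctrl
import cv2,numpy as np
s=ctrl.get_state()
print({k:np.round(v,3).tolist() for k,v in s.items()})
for n in("scene","side"):
    d=ctrl.snapshot(n); cv2.imwrite(f"pics/{n}0.png",d["img"][:,:,::-1])
    print(n,d["camera_matrix"],d["dist_coeffs"],d["camera_from_world"])
E
```

```text
{'clock': 0.0, 'joints': [1.12, 0.384, 0.016, 1.371, -0.006, 1.388, -0.047], 'joint_velocities': [0.001, -0.0, -0.0, -0.001, 0.0, 0.001, 0.001], 'tau': [-0.001, -62.76, 0.844, -37.182, 0.016, 0.014, 0.0], 'tcp_pos': [0.236, -0.578, 0.241], 'tcp_rot': [[0.926, 0.378, -0.001], [0.378, -0.926, 0.002], [-0.0, -0.002, -1.0]], 'ft_force': [0.229, -0.89, 0.046], 'moment': [-0.022, -0.063, 0.04], 'width': 0.086}
scene [[431.92143523   0.         321.49005397]
 [  0.         431.92143523 195.42701241]
 [  0.           0.           1.        ]] [-0.09266296  0.          0.          0.          0.        ] [[ 0.33949365  0.94055086 -0.01039892 -0.16982628]
 [-0.78407644  0.28908629  0.54922969  0.30922139]
 [ 0.51958465 -0.17830644  0.83560673 -1.65206995]
 [ 0.          0.          0.          1.        ]]
side [[377.11783241   0.         318.33289942]
 [  0.         377.11783241 201.40423581]
 [  0.           0.           1.        ]] [0.03126893 0.         0.         0.         0.        ] [[-0.73412886 -0.67875015 -0.01878981  0.36021876]
 [ 0.41767675 -0.47322643  0.77563063 -0.29133652]
 [-0.53535124  0.56156476  0.63090734 -0.7573262 ]
 [ 0.          0.          0.          1.        ]]
```

View pics/scene0.png

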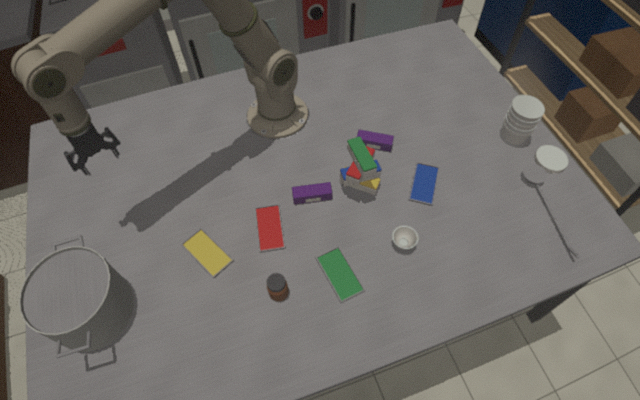

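View pics/side0.png

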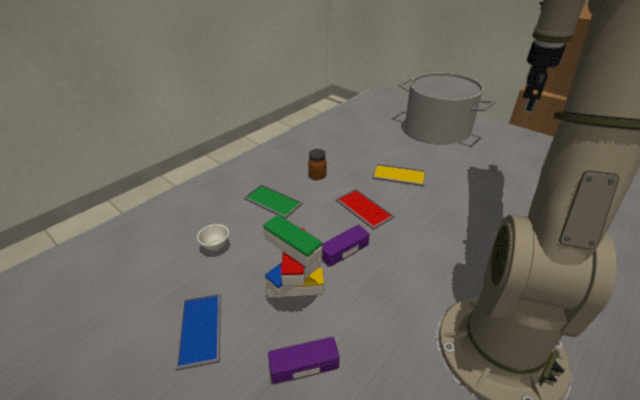

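Scene: stack with green on top at (361,153), red/blue/yellow ends showing under it; trays yellow (207,252), red (270,228), green (340,274), blue (424,184); jar (277,287), bowl (404,238). Two purple look-alikes at (375,140) and (312,193), not to be touched.

```bash
cat > h.py <<'E'
import cv2,numpy as np
from rig import ctrl
R={'green':(45,80),'blue':(100,125),'yellow':(18,34),'red':(-6,6),'purple':(130,158)}
def cam(n):
    s=ctrl.get_state(); d=ctrl.snapshot(n)
    K,D=d["camera_matrix"],np.array(d["dist_coeffs"])
    if n=="wrist":
        T=np.eye(4);T[:3,:3]=s["tcp_rot"];T[:3,3]=s["tcp_pos"]; W=T@np.array(d["hand_eye"])
    else: W=np.linalg.inv(d["camera_from_world"])
    return d["img"],np.array(K),D,W
def rays(px,c):
    _,K,D,W=c
    u=cv2.undistortPoints(np.array(px,float).reshape(-1,1,2),K,D)[:,0]
    v=np.c_[u[:,0],-u[:,1],-np.ones(len(u))]@W[:3,:3].T
    return W[:3,3],v/np.linalg.norm(v,axis=1)[:,None]
def onz(px,c,z):
    o,v=rays(px,c); return o+v*((z-o[2])/v[:,2])[:,None]
def tri(p,c,q,e):
    o,a=rays([p],c);w,b=rays([q],e);a=a[0];b=b[0]
    t=np.linalg.lstsq(np.c_[a,-b],w-o,rcond=None)[0]
    A=o+t[0]*a;B=w+t[1]*b
    return (A+B)/2,np.linalg.norm(A-B)
def blobs(c,col,mn=60,smin=110,vmin=50):
    h=cv2.cvtColor(c[0],cv2.COLOR_RGB2HSV); lo,hi=R[col]; H=h[:,:,0].astype(int)
    if lo<0: H=np.where(H>90,H-180,H)
    m=((H>=lo)&(H<=hi)&(h[:,:,1]>=smin)&(h[:,:,2]>=vmin)).astype(np.uint8)
    cs,_=cv2.findContours(m,cv2.RETR_EXTERNAL,cv2.CHAIN_APPROX_NONE)
    return sorted([k for k in cs if cv2.contourArea(k)>mn],key=cv2.contourArea,reverse=True)
def rect(k,c,z):
    """min-area rectangle of the contour cast on plane z: centre, length, width, heading of long axis"""
    P=onz(k.reshape(-1,2),c,z)[:,:2]
    (x,y),(w,h),a=cv2.minAreaRect((P*1000).astype(np.float32))
    if w<h: w,h,a=h,w,a+90
    return np.array([x,y])/1000,w,h,(a+90)%180-90
def mid(k):
    m=cv2.moments(k); return m['m10']/m['m00'],m['m01']/m['m00']
E
python3 - <<'E'
from h import *
A=cam("scene");B=cam("side")
for col in R:
    for n,c in(("scene",A),("side",B)):
        for k in blobs(c,col):
            x,y=mid(k)
            if n=="scene" and not(150<x<470 and 100<y<320):continue
            r=rect(k,c,.003);t=rect(k,c,.176)
            print(col,n,int(cv2.contourArea(k)),np.round((x,y),1),"z3:",np.round(r[0],3),np.round(r[1:],0),"z176:",np.round(t[0],3),np.round(t[1:],0))
E
```

```text
green scene 961 [339.6 273.5] z3: [ 0.688 -0.011] [148.  67.   8.] z176: [ 0.756 -0.041] [127.  58.   8.]
green scene 386 [361.8 153.8] z3: [0.288 0.228] [147.  50.   3.] z176: [0.413 0.163] [126.  43.   3.]
green side 972 [292.4 234.9] z3: [0.542 0.052] [173.  62.   1.] z176: [0.405 0.169] [130.  47.   1.]
green side 660 [273.  199.9] z3: [ 0.691 -0.013] [151.  69.   7.] z176: [0.517 0.12 ] [114.  52.   7.]
blue scene 672 [423.9 182.9] z3: [0.479 0.38 ] [149.  70. -36.] z176: [0.577 0.293] [128.  60. -36.]
blue side 2155 [199.  330.8] z3: [0.483 0.378] [153.  73. -36.] z176: [0.36  0.416] [116.  55. -36.]
blue side 195 [274.7 275.9] z3: [0.471 0.182] [ 70.  37. -40.] z176: [0.351 0.267] [ 53.  28. -40.]
yellow scene 948 [206.8 252. ] z3: [ 0.481 -0.374] [152.  71.  27.] z176: [ 0.578 -0.352] [130.  61.  27.]
yellow scene 98 [371.7 182.9] z3: [0.411 0.208] [59. 45. 49.] z176: [0.518 0.146] [50. 38. 49.]
yellow side 561 [399.5 173.8] z3: [ 0.482 -0.376] [156.  73.  26.] z176: [ 0.36  -0.154] [118.  55.  26.]
yellow side 249 [314.1 278.3] z3: [0.388 0.128] [81. 43. 88.] z176: [0.289 0.227] [61. 32. 88.]
red scene 877 [269.2 227.5] z3: [ 0.463 -0.165] [152.  73. -10.] z176: [ 0.563 -0.173] [130.  62. -10.]
red scene 120 [353.6 171.4] z3: [0.351 0.179] [ 61.  47. -43.] z176: [0.467 0.121] [ 52.  41. -43.]
red side 803 [364.6 207.7] z3: [ 0.464 -0.167] [154.  73. -10.] z176: [0.346 0.004] [116.  55. -10.]
red side 329 [290.9 265.6] z3: [0.466 0.121] [ 76.  52. -43.] z176: [0.347 0.222] [ 58.  39. -43.]
purple scene 344 [311.4 190.1] z3: [0.378 0.008] [126.  46.  78.] z176: [ 0.49  -0.025] [108.  39.  78.]
purple scene 232 [375.6 137.3] z3: [0.236 0.303] [127.  43.  57.] z176: [0.368 0.227] [108.  37.  57.]
purple side 1906 [303.  358.6] z3: [0.27 0.28] [135.  66.  56.] z176: [0.2   0.341] [102.  50.  56.]
purple side 896 [343.7 243.8] z3: [ 0.411 -0.015] [153.  72.  79.] z176: [0.306 0.119] [116.  54.  79.]
```

Request:
arm_command([
  [2.8,2.8,1,0,0,-0.035],
  [5.6,5.6,2,0,0,-0.07],
  [8.4,8.4,3,0,0,-0.1],
  [11.2,11.2,4,0,0,-0.14],
  [14,14,5,0,0,-0.17],
  [16.8,16.8,6,0,0,-0.21],
  [19.6,19.6,7,0,0,-0.24],
  [22.4,22.4,8,0,0,-0.28],
  [24.5,26,9,0,0,-0.31],
  [25,30,9,0,0,-0.35],
  [25.5,34,9,0,0,-0.35],
  [26,38,9,0,0,-0.35],
], gripper=1, newtons=40)

```text
clock: 1.2
tcp_pos: [0.4965, -0.1962, 0.3315]
tcp_rot: [[0.999, 0.038, -0.0], [0.038, -0.999, 0.001], [-0.0, -0.001, -1.0]]
ft_force: [1.2, -0.2, 0.3]
width: 0.0854
```

Run:
```python
from h import *
A=cam("scene");B=cam("side")
for col in ('green','red','blue','yellow'):
    a=[k for k in blobs(A,col) if 150<mid(k)[0]<470 and 100<mid(k)[1]<320];b=blobs(B,col)
    for k in a[:2]:
        print(col,np.round(mid(k)),[(np.round(p,3),round(g,3)) for q in b[:2] for p,g in [tri(mid(k),A,mid(q),B)] if g<.02])
for n,c in(("scene",A),("side",B)):
    g=[rect(k,c,.176) for k in blobs(c,'green')]; print(n,g)
```

```text
green [340. 273.] [(array([ 0.689, -0.012,  0.002]), np.float64(0.003))]
green [362. 154.] [(array([0.408, 0.165, 0.167]), np.float64(0.003)), (array([0.458, 0.152, 0.228]), np.float64(0.019))]
red [269. 228.] [(array([ 0.463, -0.167, -0.001]), np.float64(0.004))]
red [354. 171.] []
blue [424. 183.] [(array([ 0.48 ,  0.381, -0.001]), np.float64(0.002))]
yellow [207. 252.] [(array([ 0.481, -0.374,  0.002]), np.float64(0.004))]
yellow [372. 183.] []
scene [(array([ 0.75575549, -0.04149377]), 127.33788299560547, 57.81660842895508, 7.570234298706055), (array([0.41343097, 0.16389194]), 126.06885528564453, 41.45313262939453, 1.4772974252700806)]
side [(array([0.40440152, 0.16895508]), 130.55662536621094, 47.493412017822266, 0.8938928246498108), (array([0.51719934, 0.12021861]), 114.07547760009766, 51.90486526489258, 7.943820953369141)]
```

Request:
arm_command([
  [-0.7,4,0,0,0,0],
  [-1.5,8,0,0,0,0],
  [-2.3,12,0,0,0,0],
  [-3.1,16,0,0,0,0],
  [-4.2,20,0,0,0,0],
  [-5.3,24,0,0,0,0],
  [-6.3,28,0,0,0,0],
  [-7.3,32,0,0,0,0],
  [-8,35,0,0,0,-0.01],
  [-8.7,36.2,0,0,0,-0.01],
  [-8.7,36.2,0,0,0,-0.01],
])

```text
clock: 2.22
tcp_pos: [0.4092, 0.1763, 0.3326]
tcp_rot: [[0.999, 0.047, 0.002], [0.047, -0.999, 0.005], [0.002, -0.005, -1.0]]
ft_force: [-0.1, 1.0, -0.2]
width: 0.0854
```

Run:
```python
from h import *
C=cam("wrist"); cv2.imwrite("pics/w1.png",C[0][:,:,::-1]); print(C[3].round(3))
for k in blobs(C,'green',400): print(np.round(mid(k)),rect(k,C,.176),cv2.contourArea(k))
```

```text
[[ 0.047  0.959  0.278  0.481]
 [-0.999  0.047  0.008  0.18 ]
 [-0.005 -0.278  0.961  0.465]
 [ 0.     0.     0.     1.   ]]
[334. 183.] (array([0.41100961, 0.16622841]), 127.85655975341797, 44.73689270019531, 1.2653138637542725) 6837.0
[484.   4.] (array([0.56753082, 0.05376315]), 43.91961669921875, 7.4857635498046875, -84.79104518890381) 460.0
```

View pics/w1.png

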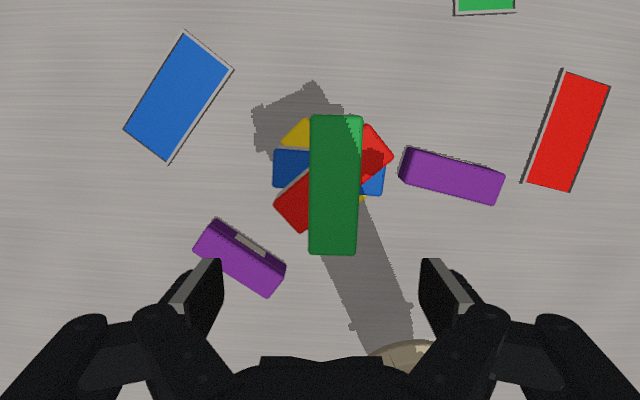

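Wrist view: green lid at (334,183) on top, red, blue and yellow ends fanned below; the purple look-alikes at (452,177) and (240,258) stand alone. Size at z=0.176 comes to 128×45 mm – matches. Grasp green.

Request:
arm_command([
  [0.1,-1,-2,0,0,-0.02],
  [0.1,-1,-5,0,0,-0.025],
  [0.1,-1,-8,0,0,-0.025],
  [0.1,-1,-11,0,0,-0.025],
  [0.1,-1,-14,0,0,-0.025],
  [0.1,-1,-16,0,0,-0.025],
  [0.1,-1,-17.2,0,0,-0.025],
  [0.1,-1,-18,0,0,-0.025],
  [0.1,-1,-18,0,0,-0.025],
  [0.1,-1,-18,0,0,-0.025],
])

```text
clock: 3.1
tcp_pos: [0.4119, 0.163, 0.1527]
tcp_rot: [[1.0, 0.018, 0.002], [0.018, -1.0, 0.004], [0.002, -0.004, -1.0]]
ft_force: [-0.3, 0.0, 0.5]
width: 0.0856
```

Request:
arm_command([
  [0,0,0,0,0,0],
  [0,0,0,0,0,0],
  [0,0,0,0,0,0],
  [0,0,0,0,0,0],
  [0,0,0,0,0,0],
  [0,0,0,0,0,0],
], gripper=0, newtons=40)

```text
clock: 3.6
tcp_pos: [0.4124, 0.1637, 0.1537]
tcp_rot: [[1.0, 0.018, 0.004], [0.018, -1.0, 0.004], [0.004, -0.004, -1.0]]
ft_force: [-0.3, 1.6, 6.4]
width: 0.0455
```

Request:
arm_command([
  [0,0,1,-0.002,0.002,0],
  [0,0,3,-0.004,0.004,0],
  [1,-0.6,4.5,-0.004,0.004,0],
  [4,-2.5,5,-0.004,0.004,0.02],
  [7.4,-4.7,5,-0.004,0.004,0.04],
  [10.8,-6.8,5,-0.004,0.004,0.06],
  [14.2,-8.9,5,-0.004,0.004,0.08],
  [17.6,-11,5,-0.004,0.004,0.1],
  [21,-13.2,5,-0.004,0.004,0.11],
  [24.4,-15.4,5,-0.004,0.004,0.11],
  [26.6,-16.9,4,-0.004,0.004,0.11],
  [27.9,-17.6,2,-0.004,0.004,0.11],
])

```text
clock: 4.6
tcp_pos: [0.6946, -0.0168, 0.1743]
tcp_rot: [[0.992, 0.123, 0.003], [0.123, -0.992, -0.001], [0.003, 0.002, -1.0]]
ft_force: [-0.9, 0.9, -2.8]
width: 0.0453
```

```bash
cat > look.py <<'E'
import sys
from h import *
s=ctrl.get_state(); print("tcp",s["tcp_pos"],"rot",np.round(s["tcp_rot"],3).tolist(),s["clock"])
C=cam("wrist")
if len(sys.argv)>3: cv2.imwrite(sys.argv[3],C[0][:,:,::-1])
for z in sys.argv[2].split(','):
    for k in blobs(C,sys.argv[1],300): print(z,np.round(mid(k)),[np.round(v,3) for v in rect(k,C,float(z))],cv2.contourArea(k))
E
python3 look.py green 0.226,0.003 pics/w2.png
```

```text
tcp [ 0.69461651 -0.0168126   0.17430405] rot [[0.992, 0.123, 0.003], [0.123, -0.992, -0.001], [0.003, 0.002, -1.0]] 4.6
0.226 [321. 241.] [array([ 0.727, -0.012]), np.float64(65.755), np.float64(32.437), np.float64(7.187)] 27398.0
0.226 [314. 115.] [array([ 0.763, -0.006]), np.float64(19.55), np.float64(5.344), np.float64(-81.582)] 1814.5
0.003 [321. 241.] [array([ 0.62 , -0.025]), np.float64(248.518), np.float64(122.593), np.float64(7.187)] 27398.0
0.003 [314. 115.] [array([ 0.758, -0.002]), np.float64(73.889), np.float64(20.196), np.float64(-81.582)] 1814.5
```

View pics/w2.png

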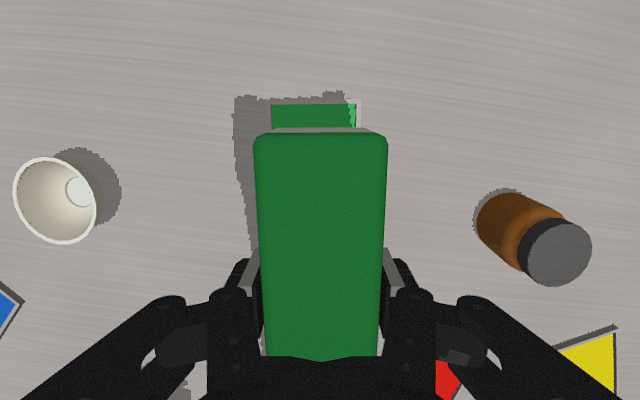

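Wrist view: tub held level over the green tray (far end visible at (314,115)), bowl at (55,200) and jar at (535,240) well clear. Lowering.

Request:
arm_command([
  [-0.3,0.4,-2,0,0,0.01],
  [-0.35,0.45,-5.5,0,0,0.01],
  [-0.35,0.45,-9,0,0,0.01],
  [-0.35,0.45,-12,0,0,0.01],
  [-0.35,0.45,-13.5,0,0,0.01],
  [-0.35,0.45,-14.2,0,0,0.01],
  [-0.35,0.45,-14.5,0,0,0.01],
  [-0.35,0.45,-14.6,0,0,0.01],
  [-0.35,0.45,-14.7,0,0,0.01],
])

```text
clock: 5.4
tcp_pos: [0.6884, -0.0132, 0.0241]
tcp_rot: [[0.991, 0.133, -0.007], [0.133, -0.991, -0.003], [-0.008, 0.002, -1.0]]
ft_force: [-22.2, -2.3, 32.8]
width: 0.0457
```

Request:
arm_command([
  [0,0,0.1,0,0,0],
  [0.1,0,0.15,0,0,0],
  [0.1,0,0.15,0,0,0],
])

```text
clock: 5.65
tcp_pos: [0.6903, -0.0132, 0.0265]
tcp_rot: [[0.991, 0.133, -0.006], [0.133, -0.991, -0.003], [-0.006, 0.002, -1.0]]
ft_force: [-0.3, -0.2, -3.9]
width: 0.0456
```

Request:
arm_command([
  [0,0,0,0,0,0],
  [0,0,0,0,0,0],
  [0,0,0,0,0,0],
  [0,0,0,0,0,0],
  [0,0,0,0,0,0],
], gripper=0.95)

```text
clock: 6.07
tcp_pos: [0.6903, -0.0132, 0.0265]
tcp_rot: [[0.991, 0.133, -0.005], [0.133, -0.991, -0.003], [-0.006, 0.002, -1.0]]
ft_force: [0.4, -0.0, -0.4]
width: 0.0813
```

Request:
arm_command([
  [0,0,1.5,0,0,0],
  [0,0,5,0,0,0],
  [0,0,9,0,0,0.1],
  [0,0,13,0,0,0.22],
  [-1.5,1,16,0,0,0.34],
  [-4.3,2.8,18.5,0,0,0.46],
  [-7.3,4.7,20.5,0,0,0.58],
  [-10.3,6.6,22.5,0,0,0.7],
  [-13.3,8.5,24,0,0,0.82],
  [-16.3,10.4,25,0,0,0.94],
  [-19.3,12.3,26,0,0,1.06],
  [-22,14,26.3,0,0,1.18],
])

```text
clock: 7.07
tcp_pos: [0.4688, 0.1286, 0.2922]
tcp_rot: [[0.248, 0.969, 0.004], [0.969, -0.248, -0.007], [-0.006, 0.006, -1.0]]
ft_force: [0.3, 0.8, 0.4]
width: 0.0814
```

```bash
python3 - <<'E'
from h import *
for n in("scene","side"):
    c=cam(n)
    for z in (.047,.003):
        print(n,z,[[np.round(v,3) for v in rect(k,c,z)]+[int(cv2.contourArea(k))] for k in blobs(c,'green',300)])
E
python3 look.py green 0.047,0.003
```

```text
scene 0.047 [[array([ 0.703, -0.019]), np.float64(149.037), np.float64(64.964), np.float64(7.566), 651]]
scene 0.003 [[array([ 0.685, -0.011]), np.float64(154.681), np.float64(67.424), np.float64(7.566), 651]]
side 0.047 [[array([ 0.681, -0.009]), np.float64(129.934), np.float64(47.287), np.float64(7.859), 397]]
side 0.003 [[array([ 0.727, -0.044]), np.float64(138.55), np.float64(50.423), np.float64(7.859), 397]]
tcp [0.46679713 0.13154147 0.29244353] rot [[0.243, 0.97, 0.005], [0.97, -0.243, -0.007], [-0.006, 0.006, -1.0]] 7.1667
0.047 [516. 236.] [array([ 0.686, -0.01 ]), np.float64(129.653), np.float64(48.367), np.float64(7.563)] 3336.5
0.047 [492. 214.] [array([0.67 , 0.011]), np.float64(138.444), np.float64(63.716), np.float64(7.998)] 1268.0
0.003 [516. 236.] [array([ 0.709, -0.035]), np.float64(144.794), np.float64(54.015), np.float64(7.563)] 3336.5
0.003 [492. 214.] [array([ 0.691, -0.012]), np.float64(154.611), np.float64(71.157), np.float64(7.998)] 1268.0
```

Request:
arm_command([
  [-1,1,0,0,0,0.12],
  [-2.5,2,0,0,0,0.24],
  [-4,3,0,0,0,0.36],
  [-5.2,3.3,0,0,0,0.48],
  [-5.5,3.4,0,0,0,0.6],
  [-5.5,3.4,0,0,0,0.72],
  [-5.5,3.4,0,0,0,0.84],
  [-5.5,3.4,0,0,0,0.96],
  [-5.5,3.4,0,0,0,1.06],
  [-5.5,3.4,0,0,0,1.065],
  [-5.5,3.4,0,0,0,1.065],
])

```text
clock: 8.13
tcp_pos: [0.4142, 0.1624, 0.2921]
tcp_rot: [[-0.723, 0.691, 0.009], [0.691, 0.723, 0.0], [-0.006, 0.006, -1.0]]
ft_force: [-1.1, -1.3, -0.6]
width: 0.0814
```

```bash
python3 look.py red 0.132 pics/w3.png
python3 - <<'E'
from h import *
for n in("scene","side"):
    c=cam(n); print(n,[[np.round(v,3) for v in rect(k,c,.132)] for k in blobs(c,'red',200)])
E
```

```text
tcp [0.41422755 0.16244991 0.29210943] rot [[-0.723, 0.691, 0.009], [0.691, 0.723, 0.0], [-0.006, 0.006, -1.0]] 8.1333
0.132 [317. 172.] [array([0.407, 0.167]), np.float64(128.192), np.float64(45.065), np.float64(-46.776)] 6887.0
scene [[array([ 0.538, -0.171]), np.float64(136.05), np.float64(65.11), np.float64(-9.798)], [array([-0.36 ,  0.282]), np.float64(265.072), np.float64(97.547), np.float64(-18.352)], [array([0.41 , 0.164]), np.float64(131.991), np.float64(44.687), np.float64(-46.769)], [array([-0.491, -0.57 ]), np.float64(146.263), np.float64(80.421), np.float64(-89.719)]]
side [[array([0.402, 0.17 ]), np.float64(132.957), np.float64(45.023), np.float64(-46.816)], [array([ 0.376, -0.04 ]), np.float64(126.089), np.float64(59.407), np.float64(-10.041)]]
```

View pics/w3.png

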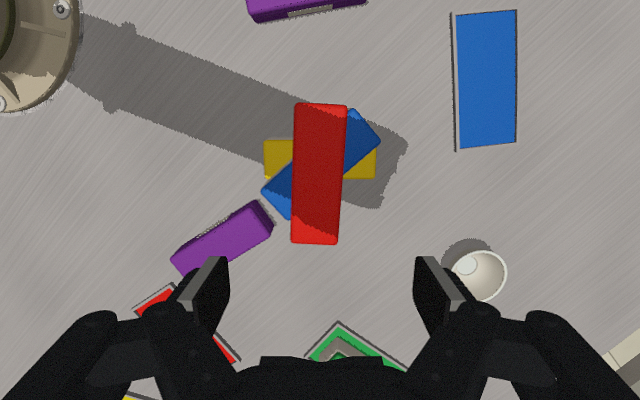

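Wrist view: red lid at (318,173) now on top, sizes match (128×45 at z=0.132); blue and yellow below.

Request:
arm_command([
  [-0.7,0.45,-2,0,0.005,-0.03],
  [-0.7,0.45,-5,0,0.008,-0.055],
  [-0.7,0.45,-8.5,0,0.008,-0.055],
  [-0.7,0.45,-12,0,0.008,-0.055],
  [-0.7,0.45,-15,0,0.008,-0.055],
  [-0.7,0.45,-17,0,0.008,-0.055],
  [-0.7,0.45,-18,0,0.008,-0.055],
  [-0.7,0.45,-18.4,0,0.008,-0.055],
  [-0.7,0.45,-18.4,0,0.008,-0.055],
  [-0.7,0.45,-18.4,0,0.008,-0.055],
])

```text
clock: 9.12
tcp_pos: [0.4078, 0.1676, 0.109]
tcp_rot: [[-0.684, 0.729, 0.002], [0.729, 0.684, 0.0], [-0.001, 0.002, -1.0]]
ft_force: [0.6, 1.4, 0.8]
width: 0.081
```

Request:
arm_command([
  [0,0,0,0,0,0],
  [0,0,0,0,0,0],
  [0,0,0,0,0,0],
  [0,0,0,0,0,0],
  [0,0,0,0,0,0],
  [0,0,0,0,0,0],
], gripper=0)

```text
clock: 9.62
tcp_pos: [0.4085, 0.1677, 0.1101]
tcp_rot: [[-0.684, 0.73, 0.004], [0.73, 0.684, 0.0], [-0.003, 0.003, -1.0]]
ft_force: [-1.3, -0.5, 6.3]
width: 0.0451
```

Request:
arm_command([
  [0,0,1,0,0.003,0],
  [0,0,3.5,0,0.003,0],
  [0.8,-1.5,6,0,0.003,0.05],
  [2,-5,6.5,0,0.003,0.14],
  [3,-9,6.5,0,0.003,0.24],
  [4,-13,6.5,0,0.003,0.34],
  [4.7,-17,6.5,0,0.003,0.44],
  [5.1,-21,6.5,0,0.003,0.54],
  [5.3,-25,6.5,0,0.003,0.62],
  [5.4,-29,6,0,0.003,0.642],
  [5.5,-32.3,4,0,0.003,0.642],
  [5.5,-33.4,2,0,0.003,0.642],
])

```text
clock: 10.62
tcp_pos: [0.4631, -0.1739, 0.1301]
tcp_rot: [[-0.983, 0.183, 0.002], [0.183, 0.983, -0.002], [-0.002, -0.001, -1.0]]
ft_force: [-0.8, -0.6, -4.0]
width: 0.0455
```

Request:
arm_command([
  [0,0,0,0,0,0],
])

```text
clock: 10.7
tcp_pos: [0.46, -0.1768, 0.1264]
tcp_rot: [[-0.982, 0.188, -0.004], [0.188, 0.982, 0.0], [0.004, -0.0, -1.0]]
ft_force: [-1.1, 1.7, -3.6]
width: 0.045
```

```bash
python3 look.py red 0.003 pics/w4.png
```

```text
tcp [ 0.46002089 -0.17679512  0.12637458] rot [[-0.982, 0.188, -0.004], [0.188, 0.982, 0.0], [0.004, -0.0, -1.0]] 10.7
0.003 [322. 229.] [array([ 0.5  , -0.184]), np.float64(233.177), np.float64(103.374), np.float64(-10.905)] 30474.5
```

View pics/w4.png

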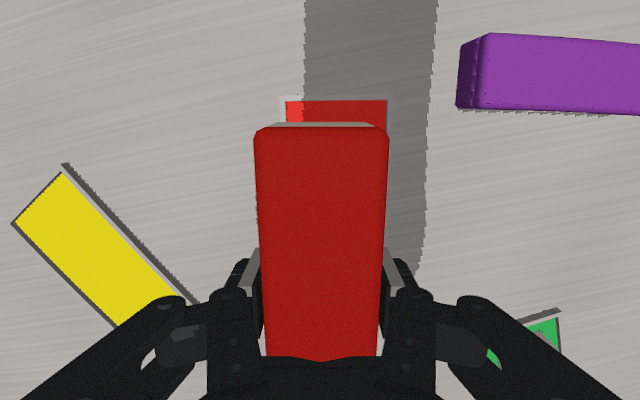

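Wrist view: red tub level above red tray (far end at (335,112)); tray lies ~1 cm to the right, as computed. Lowering with that correction.

Request:
arm_command([
  [0.35,1.05,-1,0,-0.002,0.014],
  [0.35,1.05,-3,0,-0.002,0.014],
  [0.35,1.05,-5.5,0,-0.002,0.014],
  [0.35,1.05,-7.5,0,-0.002,0.014],
  [0.35,1.05,-8.8,0,-0.002,0.014],
  [0.35,1.05,-9.4,0,-0.002,0.014],
  [0.35,1.05,-9.6,0,-0.002,0.014],
  [0.35,1.05,-9.7,0,-0.002,0.014],
  [0.35,1.05,-9.7,0,-0.002,0.014],
])

```text
clock: 11.5
tcp_pos: [0.4654, -0.1654, 0.0322]
tcp_rot: [[-0.985, 0.173, 0.002], [0.173, 0.985, -0.001], [-0.002, -0.001, -1.0]]
ft_force: [0.5, 1.0, -1.4]
width: 0.0455
```

Request:
arm_command([
  [-0.2,0,-0.2,0,0,0],
  [-0.2,0,-0.4,0,0,0],
  [-0.2,0,-0.5,0,0,0],
  [-0.2,0,-0.6,0,0,0],
  [-0.2,0,-0.65,0,0,0],
  [-0.2,0,-0.65,0,0,0],
])

```text
clock: 12.0
tcp_pos: [0.4633, -0.1655, 0.0256]
tcp_rot: [[-0.985, 0.173, 0.002], [0.173, 0.985, -0.001], [-0.002, -0.001, -1.0]]
ft_force: [-0.0, 0.1, -2.4]
width: 0.0455
```

Request:
arm_command([
  [0,0,-0.05,0,0,0],
  [0,0,-0.1,0,0,0],
  [0,0,-0.12,0,0,0],
])

```text
clock: 12.25
tcp_pos: [0.4634, -0.1655, 0.0252]
tcp_rot: [[-0.985, 0.173, 0.002], [0.173, 0.985, -0.002], [-0.002, -0.001, -1.0]]
ft_force: [-5.8, 1.7, 11.2]
width: 0.0453
```

Contact. Release.

Request:
arm_command([
  [0,0,0,0,0,0],
  [0,0,0,0,0,0],
  [0,0,0,0,0,0],
  [0,0,0,0,0,0],
  [0,0,0,0,0,0],
], gripper=0.95)

```text
clock: 12.67
tcp_pos: [0.4635, -0.1656, 0.0251]
tcp_rot: [[-0.985, 0.174, 0.002], [0.173, 0.985, -0.002], [-0.002, -0.001, -1.0]]
ft_force: [-0.2, 0.7, -1.0]
width: 0.081
```

Request:
arm_command([
  [0,0,1.5,0,0,0],
  [0,0,5,0,0,0],
  [0,0,9,0,0,-0.1],
  [0,0.5,13,0,0,-0.22],
  [0,2.5,16.5,0,0,-0.34],
  [0,5.5,19,0,0,-0.46],
  [0,9,21,0,0,-0.58],
  [0,12.8,22.2,0,0,-0.7],
  [-0.4,16.8,22.2,0,0,-0.82],
  [-1,20.8,22.2,0,0,-0.94],
  [-2,24.7,22.2,0,0,-1.06],
  [-3.2,28.5,22.2,0,0,-1.18],
])

```text
clock: 13.67
tcp_pos: [0.4363, 0.1042, 0.2473]
tcp_rot: [[-0.26, 0.965, -0.0], [0.965, 0.26, -0.002], [-0.002, -0.001, -1.0]]
ft_force: [0.1, 0.2, -0.2]
width: 0.081
```

Request:
arm_command([
  [-1,2.5,0,0,0,-0.1],
  [-2,4.5,0,0,0,-0.17],
  [-2,4.5,0,0,0,-0.17],
  [-2,4.5,0,0,0,-0.17],
])

```text
clock: 14.0
tcp_pos: [0.4158, 0.1504, 0.2475]
tcp_rot: [[-0.097, 0.995, 0.0], [0.995, 0.097, -0.002], [-0.002, -0.0, -1.0]]
ft_force: [0.0, -0.1, 0.3]
width: 0.081
```

```bash
python3 look.py blue 0.088 pics/w5.png; python3 look.py red 0.047
python3 - <<'E'
from h import *
for n in("scene","side"):
    c=cam(n)
    for col,z in(('red',.047),('blue',.088)): print(n,col,[[np.round(v,3) for v in rect(k,c,z)] for k in blobs(c,col,200)])
E
```

```text
tcp [0.41578154 0.15037702 0.24745614] rot [[-0.097, 0.995, 0.0], [0.995, 0.097, -0.002], [-0.002, -0.0, -1.0]] 14.0
0.088 [314. 160.] [array([0.408, 0.17 ]), np.float64(128.1), np.float64(44.735), np.float64(87.745)] 7083.0
0.088 [437.  12.] [array([0.495, 0.3  ]), np.float64(54.257), np.float64(27.252), np.float64(7.327)] 1208.0
tcp [0.41634879 0.14902931 0.24729755] rot [[-0.095, 0.995, -0.0], [0.995, 0.095, -0.003], [-0.003, -0.0, -1.0]] 14.05
scene red [[array([ 0.482, -0.166]), np.float64(159.704), np.float64(70.028), np.float64(-10.054)], [array([-0.622, -0.598]), np.float64(157.43), np.float64(87.697), np.float64(-89.918)], [array([-0.444,  0.304]), np.float64(204.355), np.float64(92.551), np.float64(-15.956)]]
scene blue [[array([0.527, 0.337]), np.float64(138.717), np.float64(65.317), np.float64(-36.371)], [array([0.411, 0.167]), np.float64(126.229), np.float64(43.136), np.float64(88.912)], [array([0.013, 1.562]), np.float64(181.374), np.float64(122.271), np.float64(-88.616)]]
side red [[array([ 0.459, -0.159]), np.float64(134.003), np.float64(51.114), np.float64(-9.997)]]
side blue [[array([0.423, 0.397]), np.float64(134.557), np.float64(63.939), np.float64(-36.43)], [array([0.403, 0.172]), np.float64(129.997), np.float64(47.572), np.float64(87.728)]]
```

View pics/w5.png

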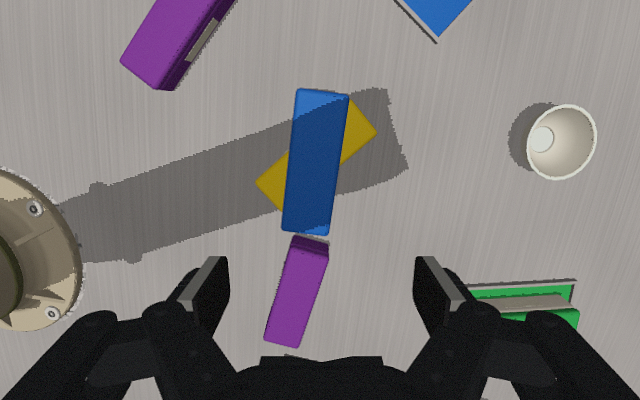

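Wrist view: blue lid at (316,160) on top (128×45 at z=0.088), yellow beneath; a purple look-alike at (297,290), clear of the fingers.

Request:
arm_command([
  [-0.5,1.2,-2,0,0,-0.08],
  [-0.8,1.9,-5,0,0,-0.136],
  [-0.8,1.9,-8.5,0,0,-0.136],
  [-0.8,1.9,-12,0,0,-0.136],
  [-0.8,1.9,-15,0,0,-0.136],
  [-0.8,1.9,-17,0,0,-0.136],
  [-0.8,1.9,-17.9,0,0,-0.136],
  [-0.8,1.9,-18.2,0,0,-0.136],
  [-0.8,1.9,-18.2,0,0,-0.136],
  [-0.8,1.9,-18.2,0,0,-0.136],
])

```text
clock: 15.03
tcp_pos: [0.4098, 0.1671, 0.0663]
tcp_rot: [[0.044, 0.999, 0.001], [0.999, -0.044, -0.001], [-0.001, 0.001, -1.0]]
ft_force: [0.8, -0.1, 0.8]
width: 0.081
```

Request:
arm_command([
  [0,0,0,0,0,0],
  [0,0,0,0,0,0],
  [0,0,0,0,0,0],
  [0,0,0,0,0,0],
  [0,0,0,0,0,0],
  [0,0,0,0,0,0],
], gripper=0)

```text
clock: 15.53
tcp_pos: [0.4104, 0.1673, 0.0673]
tcp_rot: [[0.045, 0.999, 0.002], [0.999, -0.045, -0.002], [-0.002, 0.002, -1.0]]
ft_force: [-2.1, -1.7, 7.7]
width: 0.0451
```

Request:
arm_command([
  [0,0,1,0,0.002,0],
  [0,0,3.5,0,0.002,0],
  [0.3,1,6,0,0.002,0.05],
  [1,3,6.5,0,0.002,0.17],
  [1.9,5.5,6.5,0,0.002,0.29],
  [2.8,8,6.5,0,0.002,0.41],
  [3.8,11,6.5,0,0.002,0.53],
  [4.8,14,6.5,0,0.002,0.65],
  [5.9,17,6.5,0,0.002,0.77],
  [6.9,20,6,0,0.002,0.88],
  [7.3,21.1,4.5,0,0.002,0.983],
  [7.3,21.1,3,0,0.002,0.983],
])

```text
clock: 16.53
tcp_pos: [0.4833, 0.3822, 0.098]
tcp_rot: [[-0.812, 0.583, 0.001], [0.583, 0.812, 0.004], [0.001, 0.003, -1.0]]
ft_force: [0.6, -0.5, -1.9]
width: 0.0453
```

Request:
arm_command([
  [0,0,0,0,0,0],
  [0,0,0,0,0,0],
])

```text
clock: 16.7
tcp_pos: [0.4829, 0.3821, 0.0979]
tcp_rot: [[-0.812, 0.583, -0.001], [0.583, 0.812, 0.003], [0.002, 0.002, -1.0]]
ft_force: [-0.1, 0.4, -1.1]
width: 0.0453
```

```bash
python3 look.py blue 0.003 pics/w6.png
```

```text
tcp [0.48290836 0.38209754 0.09792413] rot [[-0.812, 0.583, -0.001], [0.583, 0.812, 0.003], [0.002, 0.002, -1.0]] 16.7
0.003 [320. 226.] [array([0.506, 0.367]), np.float64(209.074), np.float64(90.982), np.float64(-35.779)] 30815.0
```

View pics/w6.png

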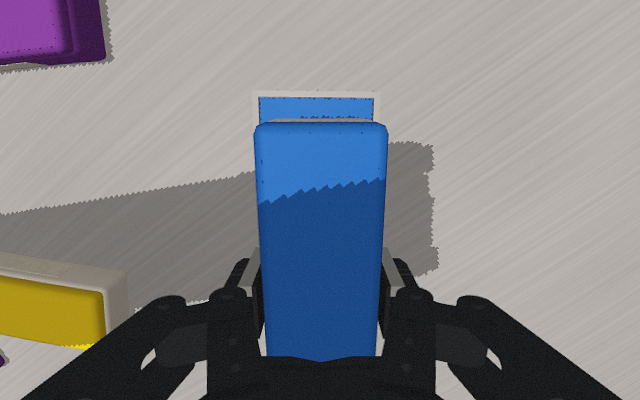

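Wrist view: blue tub square over the blue tray (far rim at (316,96)). Lowering.

Request:
arm_command([
  [0,-0.35,-1.5,0,0,-0.01],
  [0,-0.35,-3.5,0,0,-0.01],
  [0,-0.35,-5,0,0,-0.01],
  [0,-0.35,-6,0,0,-0.01],
  [0,-0.35,-6.6,0,0,-0.01],
  [0,-0.35,-6.9,0,0,-0.01],
  [0,-0.35,-6.95,0,0,-0.01],
  [0,-0.35,-6.95,0,0,-0.01],
])

```text
clock: 17.42
tcp_pos: [0.4836, 0.379, 0.0299]
tcp_rot: [[-0.806, 0.592, 0.001], [0.592, 0.806, 0.004], [0.002, 0.004, -1.0]]
ft_force: [0.2, -0.1, -2.7]
width: 0.0456
```

Request:
arm_command([
  [0,0,-0.1,-0.001,0.001,0],
  [0,0,-0.2,-0.002,0.001,0],
  [0,0,-0.3,-0.003,0.001,0],
  [0,0,-0.36,-0.003,0.001,0],
  [0,0,-0.36,-0.003,0.001,0],
])

```text
clock: 17.83
tcp_pos: [0.4836, 0.3792, 0.0265]
tcp_rot: [[-0.806, 0.592, 0.001], [0.592, 0.806, 0.002], [0.0, 0.002, -1.0]]
ft_force: [-0.7, -0.7, -0.9]
width: 0.0452
```

Request:
arm_command([
  [0,0,-0.05,0,0,0],
  [0,0,-0.1,0,0,0],
  [0,0,-0.1,0,0,0],
])

```text
clock: 18.08
tcp_pos: [0.4836, 0.3792, 0.0264]
tcp_rot: [[-0.806, 0.592, 0.001], [0.592, 0.806, 0.001], [-0.0, 0.002, -1.0]]
ft_force: [-2.6, -3.0, 6.8]
width: 0.0456
```

Request:
arm_command([
  [0,0,0,0,0,0],
  [0,0,0,0,0,0],
  [0,0,0,0,0,0],
  [0,0,0,0,0,0],
  [0,0,0,0,0,0],
], gripper=0.95)

```text
clock: 18.5
tcp_pos: [0.4837, 0.3792, 0.0263]
tcp_rot: [[-0.806, 0.592, 0.001], [0.592, 0.806, 0.001], [-0.0, 0.002, -1.0]]
ft_force: [0.0, -0.5, 0.1]
width: 0.0807
```

Request:
arm_command([
  [0,0,1.5,0,0,0],
  [0,0,5,0,0,0],
  [0,0,9,0,0,-0.1],
  [0,-0.5,12,0,0,-0.22],
  [-0.5,-2.5,15,0,0,-0.34],
  [-1.5,-5,17,0,0,-0.46],
  [-2.5,-8,18,0,0,-0.58],
  [-3.5,-11,18,0,0,-0.7],
  [-4.5,-14,18,0,0,-0.82],
  [-5.5,-17,18,0,0,-0.94],
  [-6.5,-20,18,0,0,-1.06],
  [-7,-21.2,18,0,0,-1.18],
])

```text
clock: 19.5
tcp_pos: [0.4127, 0.1638, 0.207]
tcp_rot: [[0.249, 0.969, 0.002], [0.969, -0.249, -0.003], [-0.002, 0.003, -1.0]]
ft_force: [-0.4, 0.6, -0.5]
width: 0.0814
```

Request:
arm_command([
  [0,0,0,0,0,-0.12],
  [0,0,0,0,0,-0.24],
  [0,0,0,0,0,-0.36],
  [0,0,0,0,0,-0.48],
  [0,0,0,0,0,-0.5],
  [0,0,0,0,0,-0.5],
])

```text
clock: 20.0
tcp_pos: [0.4126, 0.1642, 0.2077]
tcp_rot: [[0.681, 0.733, 0.002], [0.733, -0.681, -0.003], [-0.001, 0.004, -1.0]]
ft_force: [0.2, 0.5, -0.3]
width: 0.081
```

```bash
python3 look.py yellow 0.044 pics/w7.png
python3 - <<'E'
from h import *
for n in("scene","side"):
    c=cam(n)
    for col,z in(('yellow',.044),('blue',.047)): print(n,col,[[np.round(v,3) for v in rect(k,c,z)] for k in blobs(c,col,200)])
E
```

```text
tcp [0.41264064 0.16422186 0.20774243] rot [[0.681, 0.733, 0.002], [0.733, -0.681, -0.003], [-0.001, 0.004, -1.0]] 20.0
0.044 [312. 180.] [array([0.409, 0.171]), np.float64(127.874), np.float64(45.207), np.float64(46.346)] 6676.5
scene yellow [[array([ 0.504, -0.369]), np.float64(146.704), np.float64(68.591), np.float64(26.511)], [array([0.411, 0.167]), np.float64(127.721), np.float64(47.04), np.float64(46.021)]]
scene blue [[array([0.497, 0.363]), np.float64(161.816), np.float64(67.706), np.float64(-36.371)], [array([0.012, 1.648]), np.float64(233.183), np.float64(109.022), np.float64(-58.223)]]
side yellow [[array([0.403, 0.173]), np.float64(128.132), np.float64(51.179), np.float64(46.129)], [array([ 0.453, -0.323]), np.float64(146.854), np.float64(67.973), np.float64(26.16)]]
side blue [[array([0.459, 0.382]), np.float64(162.725), np.float64(68.014), np.float64(-36.623)]]
```

View pics/w7.png

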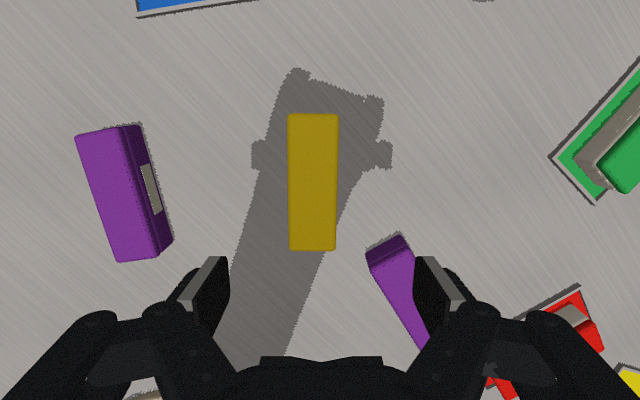

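Wrist view: yellow tub alone at (313,182), 128×45 at z=0.044; purple ones at (125,195) and (395,285) are clear of the jaw path.

Request:
arm_command([
  [-0.45,0.5,-2,-0.002,0,-0.015],
  [-0.45,0.5,-5,-0.003,0.002,-0.015],
  [-0.45,0.5,-8.5,-0.003,0.002,-0.015],
  [-0.45,0.5,-12,-0.003,0.002,-0.015],
  [-0.45,0.5,-15,-0.003,0.002,-0.015],
  [-0.45,0.5,-17,-0.003,0.002,-0.015],
  [-0.45,0.5,-17.9,-0.003,0.002,-0.015],
  [-0.45,0.5,-18.3,-0.003,0.002,-0.015],
  [-0.45,0.5,-18.4,-0.003,0.002,-0.015],
  [-0.45,0.5,-18.4,-0.003,0.002,-0.015],
])

```text
clock: 20.98
tcp_pos: [0.409, 0.1694, 0.0243]
tcp_rot: [[0.691, 0.723, 0.0], [0.723, -0.69, -0.006], [-0.004, 0.004, -1.0]]
ft_force: [-0.0, -0.6, 0.3]
width: 0.0812
```

Request:
arm_command([
  [0,0,0,0,0,0],
  [0,0,0,0,0,0],
  [0,0,0,0,0,0],
  [0,0,0,0,0,0],
  [0,0,0,0,0,0],
  [0,0,0,0,0,0],
], gripper=0)

```text
clock: 21.48
tcp_pos: [0.4097, 0.1698, 0.0254]
tcp_rot: [[0.691, 0.723, 0.002], [0.723, -0.69, -0.006], [-0.002, 0.006, -1.0]]
ft_force: [-1.2, -0.3, 7.6]
width: 0.0454
```

Request:
arm_command([
  [0,0,1,0,0,0],
  [0,0,4,0,0,0],
  [0.8,-1,7.5,0,0,0],
  [1.8,-3.5,10.5,0,0,-0.05],
  [3,-7,12,0,0,-0.1],
  [4.2,-10.8,12.5,0,0,-0.15],
  [5,-14.8,12.5,0,0,-0.2],
  [5.8,-18.8,12.5,0,0,-0.25],
  [6.4,-22.8,12.5,0,0,-0.3],
  [6.8,-26.8,12.5,0,0,-0.349],
  [7,-30.8,12.5,0,0,-0.349],
  [7.2,-34.8,12.5,0,0,-0.349],
])

```text
clock: 22.48
tcp_pos: [0.4813, -0.18, 0.1511]
tcp_rot: [[0.896, 0.444, 0.001], [0.444, -0.896, -0.006], [-0.002, 0.006, -1.0]]
ft_force: [1.6, 0.6, -2.8]
width: 0.045
```

Request:
arm_command([
  [0,-4,0,0,0,0],
  [0,-8,0,0,0,0],
  [0,-12,0,0,0,0],
  [0,-16,-1,0,0,0],
  [0,-18.5,-3,0,0,0],
  [0,-19.5,-5,0,0,0],
  [0,-19.5,-6,0,0,0],
  [0,-19.5,-6,0,0,0],
])

```text
clock: 23.15
tcp_pos: [0.4793, -0.3738, 0.0883]
tcp_rot: [[0.897, 0.443, -0.003], [0.443, -0.897, -0.002], [-0.004, -0.0, -1.0]]
ft_force: [0.2, 1.0, -3.1]
width: 0.0453
```

```bash
python3 look.py yellow 0.003 pics/w8.png
```

```text
tcp [ 0.47931298 -0.37384946  0.08833867] rot [[0.897, 0.443, -0.003], [0.443, -0.897, -0.002], [-0.004, -0.0, -1.0]] 23.15
0.003 [321. 221.] [array([ 0.46 , -0.383]), np.float64(205.129), np.float64(85.647), np.float64(26.275)] 31815.5
```

View pics/w8.png

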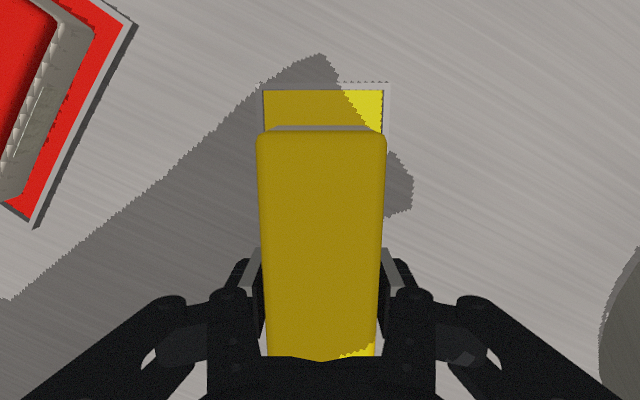

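Wrist view: yellow tub square over yellow tray (far end at (322,105)). Lowering.

Request:
arm_command([
  [0.2,-0.1,-1,0,0,0],
  [0.2,-0.1,-2.5,0,0,0],
  [0.2,-0.1,-4,0,0,0],
  [0.2,-0.1,-5,0,0,0],
  [0.2,-0.1,-5.5,0,0,0],
  [0.2,-0.1,-5.7,0,0,0],
  [0.2,-0.1,-5.75,0,0,0],
  [0.2,-0.1,-5.75,0,0,0],
  [0.2,-0.1,-5.75,0,0,0],
])

```text
clock: 23.95
tcp_pos: [0.4834, -0.3744, 0.0337]
tcp_rot: [[0.896, 0.445, -0.0], [0.445, -0.896, -0.004], [-0.002, 0.003, -1.0]]
ft_force: [0.2, -0.2, -4.0]
width: 0.0457
```

Request:
arm_command([
  [-0.1,0,-0.15,0,0,0],
  [-0.1,0,-0.3,0,0,0],
  [-0.1,0,-0.42,0,0,0],
  [-0.1,0,-0.48,0,0,0],
  [-0.1,0,-0.5,0,0,0],
  [-0.1,0,-0.52,0,0,0],
])

```text
clock: 24.45
tcp_pos: [0.4822, -0.3744, 0.0285]
tcp_rot: [[0.896, 0.445, -0.0], [0.445, -0.896, -0.004], [-0.002, 0.003, -1.0]]
ft_force: [-2.2, 0.8, 0.4]
width: 0.0453
```

Request:
arm_command([
  [0,0,-0.05,0,0,0],
  [0,0,-0.07,0,0,0],
  [0,0,-0.07,0,0,0],
])

```text
clock: 24.7
tcp_pos: [0.4822, -0.3744, 0.0285]
tcp_rot: [[0.896, 0.445, -0.0], [0.445, -0.896, -0.004], [-0.002, 0.003, -1.0]]
ft_force: [-3.0, 2.6, 4.3]
width: 0.0455
```

Request:
arm_command([
  [0,0,0,0,0,0],
  [0,0,0,0,0,0],
  [0,0,0,0,0,0],
  [0,0,0,0,0,0],
  [0,0,0,0,0,0],
], gripper=0.95)

```text
clock: 25.12
tcp_pos: [0.4823, -0.3745, 0.0285]
tcp_rot: [[0.896, 0.445, -0.0], [0.445, -0.896, -0.004], [-0.002, 0.004, -1.0]]
ft_force: [-0.6, 0.1, -0.8]
width: 0.0812
```

Request:
arm_command([
  [0,0,1.5,0,0,0],
  [0,0,5,0,0,0],
  [0,0,9,0,0,0],
  [-1,-2,13,0,0,0],
  [-3,-5,16,0,0,0],
  [-5,-8,18,0,0,0],
  [-7,-11,20,0,0,0],
  [-9,-14,20,0,0,0],
  [-9,-14,20,0,0,0],
])

```text
clock: 25.87
tcp_pos: [0.3848, -0.5235, 0.2304]
tcp_rot: [[0.901, 0.434, -0.002], [0.434, -0.901, -0.011], [-0.007, 0.009, -1.0]]
ft_force: [-2.2, -1.2, -0.7]
width: 0.0807
```

Run:
```python
from h import *
A=cam("scene");B=cam("side")
T=dict(green=(.689,-.012),red=(.463,-.166),blue=(.481,.380),yellow=(.481,-.375))
# lid = blob part brightest by position: report side+scene rects at lid height near tray
for n,c in(("scene",A),("side",B)):
    for col in T:
        for k in blobs(c,col,60):
            r=rect(k,c,.047)
            if np.linalg.norm(r[0]-T[col])<.08: print(n,col,[np.round(v,3) for v in r])
cv2.imwrite("pics/end.png",np.vstack([cv2.resize(A[0][90:330,150:470],(640,480))[:,:,::-1]]))
cv2.imwrite("pics/end2.png",cv2.resize(B[0][130:400,140:460],(710,600))[:,:,::-1])
print(ctrl.get_state()["clock"])
```

```text
scene green [array([ 0.703, -0.019]), np.float64(148.7), np.float64(64.882), np.float64(7.759)]
scene red [array([ 0.482, -0.166]), np.float64(159.692), np.float64(69.927), np.float64(-10.152)]
scene blue [array([0.497, 0.364]), np.float64(162.539), np.float64(68.094), np.float64(-36.628)]
scene yellow [array([ 0.499, -0.372]), np.float64(161.631), np.float64(68.415), np.float64(26.511)]
side green [array([ 0.681, -0.008]), np.float64(129.404), np.float64(47.917), np.float64(8.084)]
side green [array([0.646, 0.02 ]), np.float64(140.491), np.float64(63.324), np.float64(7.42)]
side red [array([ 0.459, -0.159]), np.float64(133.996), np.float64(51.503), np.float64(-9.978)]
side red [array([ 0.434, -0.123]), np.float64(144.61), np.float64(67.787), np.float64(-10.048)]
side blue [array([0.46 , 0.382]), np.float64(162.694), np.float64(68.059), np.float64(-36.507)]
side yellow [array([ 0.462, -0.342]), np.float64(147.3), np.float64(117.646), np.float64(26.937)]
25.9667
```

View pics/end.png

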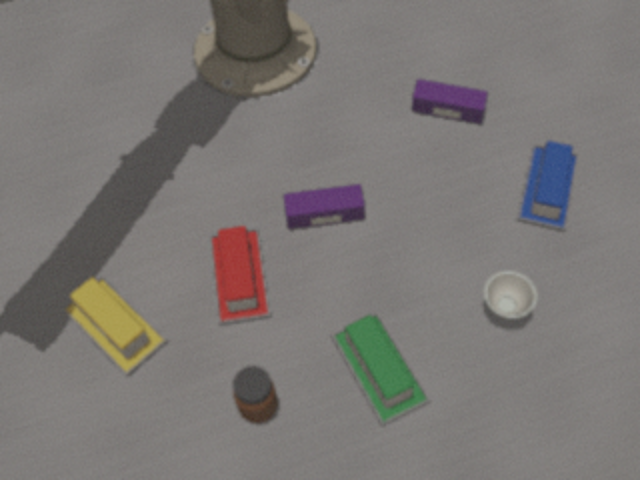

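View pics/end2.png

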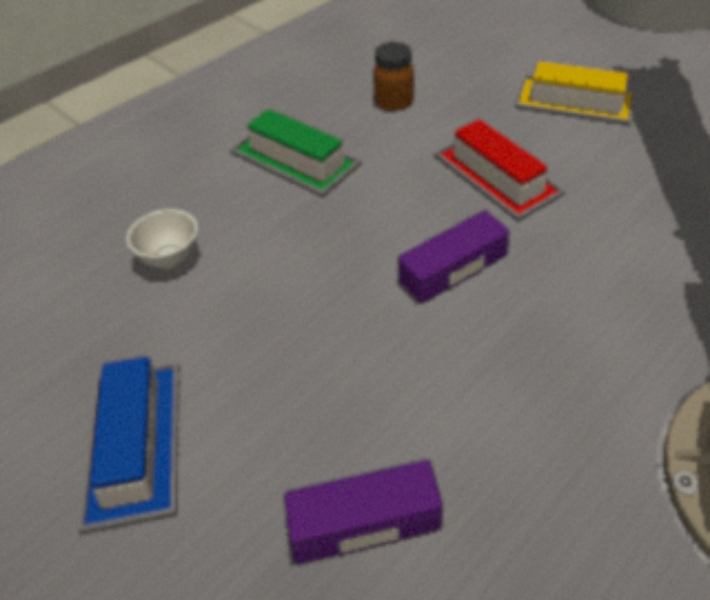

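Both views show every tub flat and aligned in its own tray; jar, bowl and purple tubs undisturbed.

Request:
arm_command([
  [0,0,0,0,0,0],
  [0,0,0,0,0,0],
  [0,0,0,0,0,0],
  [0,0,0,0,0,0],
  [0,0,0,0,0,0],
  [0,0,0,0,0,0],
])

```text
clock: 26.47
tcp_pos: [0.3903, -0.5165, 0.2283]
tcp_rot: [[0.898, 0.441, -0.001], [0.441, -0.898, -0.005], [-0.003, 0.004, -1.0]]
ft_force: [0.8, -0.0, -0.6]
width: 0.0808
```

```bash
python3 -c "
from rig import ctrl
print(ctrl.hand_in())"
```

```text
the job is handed in; nothing more can be done
None
```

I took the stack apart from the top down (green, red, blue, yellow) and set each tub into the tray of its lid's colour. The job was handed in at about 26.5 s on the robot's clock.

**Final check:** the last scene and side pictures show all four tubs lying flat inside their rims. The arm is clear, and the jar, the bowl and both purple look-alikes appear where they were. I judged those only by eye; I did not measure their positions. No verdict came back at hand-in.

**Position checks:**
- **Green:** the lid measured 4–9 mm off its tray centre and its heading matched within about 0.5°. That leaves it inside the rim, where the slack is 13 mm each way along the length and 14 mm across the width.
- **Red:** the side camera put it 4–8 mm off centre, with its heading matching too.
- **Blue and yellow:** in the last pictures the lid and tray floor of the same colour merged into one patch. These two rest on the gripper's position at release and on the pictures, not on a separate lid measurement.

**What went less well:**
- Green was pressed down with about 33 N at touchdown. I then raised it slightly before opening, so it may have been released about 1 mm above the floor. The other three were set down with 4 to 11 N.
- The scene and side cameras disagreed by up to about 9 mm on lid centres. I used the close wrist view, which lay between them, for the grasps.

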